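# Pack out the gap beside a sample batten and hold it clamped

## Robot

A 7-joint arm with a two-finger parallel gripper is mounted at the origin on the work surface. World frame = base frame: x ahead of the robot, y to its left, z up, the work surface at z = 0. Lengths are in m, angles in rad, forces in N, time in s.
With the tool pointing down it reaches from about 0.4 to 0.85 m from the base axis. Payload 10.4 kg.
Tool frame: the origin (TCP) lies on the centre line of the jaws, within the pads' length; the fingertips stand 14 mm ahead of it and the grasp point (between the pads) lies 5 mm behind it (manip.tip_reach is the distance from the TCP to the fingertips, in m); z points along the fingers, y is the line along which they close (so a half turn about z gives the same grasp; the last joint's range is limited). The gripper opens to 85 mm and grips with 20 to 120 N. Pads are 22 mm wide; open, the fingers measure 114 mm over their backs; the gripper's body (76 mm by 85 mm) begins 54 mm behind the grasp point. The pads swing forward as they close: fully open they stand 13 mm farther back than shut.
Start: joints at [1.082, 0.332, -0.065, 1.46, 0.022, 1.35, -0.088], TCP at [0.281, -0.558, 0.245] pointing down, gripper open.
Joint ranges: [-2.6, 2.6], [-0.5, 2.12], [-1.47, 1.34], [0.16, 2.42], [-1.27, 4.41], [0.06, 2.06], [-2.6, 2.6]. Speed limits (rad/s): [2.22, 2.22, 2.79, 2.79, 3.14, 3.14, 3.14].

## Interface

Orientations are given as a unit quaternion [x, y, z, w].
In Python, from workcell import manip gives the robot as it stands.
- The arm moves only by the shell command python3 -m pendant 'ROWS' [FORCE]. ROWS is JSON, a list of rows, each a list of 7 numbers: the shift along the tool's x, y, z in units of 50 mm (1.0 is 50 mm), then the turn, a rotation vector about the tool's x, y, z in units of 8 degrees (1.0 is 8 degrees), then the opening, from -1 (shut) to 1 (fully open), so that 0 is half open. In form: [[dx, dy, dz, ax, ay, az, jaw], ...]. A call has exactly 10 rows; each row is the pose to reach, as a shift and turn from the pose commanded when the call began, along the tool's axes at that moment; what a row does not reach only later rows make up. A row lasts 1/8 s, in which the tool goes at most 62.5 mm and 10.7 degrees, less where a joint would pass 70% of its speed; a pose out of reach is approached as far as the arm can. A call with a gripper value outside its range is refused whole. The fingers move at their own pace and stop on an object; FORCE is the grip in N (left out, the last holds). Time passes only in rows, so rows that repeat a pose let the fingers close, or fill a call up. It gives the time, the measured TCP pose, the force, the opening and the grip force at its end, in the units of the state.
- manip.get_obs(): the state, without advancing time (a new reading comes with each control period).
- manip.camera(name): name is "scene" or "top"; returns (picture, depth): 480x640x3 uint8, red, green, blue; 480x640 float32, m along the optical axis (not along the pixel's ray), 0 where there is no reading.
- manip.get_calibration(name): a dict with "fx", "fy", "cx", "cy" (pixels), "xyz" and "orientation" of the camera in the world. Camera axes: x right, y up, looking along -z (the intrinsics and any distortion apply to the point x, -y, -z); pixel columns grow to the right and rows downward; lengths in m; the calibration is good to about 2 mm. A picture is of the moment at which its call begins. get_calibration takes no time and is no camera call.
- manip.hand_in(): hands the job in; it is judged then, once.
Trained networks look in the newest picture that a camera, given by its name, has taken for a name from the list of things; names that differ only in an ending like _2 or _b are one class to them, and where a whole thing is asked for, a point or a joint stands for the part that bears it (a point fixed in the world has none). Each returns a list of dicts, best first, with "p" (0 to 1); they miss things now and then, are a little off and sometimes report something else, mostly with a low value. They report only what shows in the picture. A call takes as long as a camera call. They do not tell look-alikes from the thing itself.
- manip.find_in(thing, camera): "box" ([left, top, right, bottom] in pixels, round what is visible of it).
- manip.trace(thing, camera): "pixels" (480x640 bool, what is visible of it) and "box" ([left, top, right, bottom] in pixels, round what is visible of it).
- manip.tip_of(thing, camera): "pixel" ([column, row] in pixels: a listed point, or the origin of a listed thing).
The state is a dict: "clock": time; "joint_pos": joint angles; "joint_velocities": joint speeds; "tau": joint torques, N m; "position": TCP position; "ee_rot": TCP orientation; "ft_force": force on the tool from outside, world axes, zero at the start; "torque": the same for the moment, N m; "grip_width": opening from 0.0 (shut) to 1.0 (fully open); "grasp_force": force on a finger pad.
Only numpy, scipy, OpenCV 4.12 (cv2) and the standard library are available. Lean on these libraries where they do the work, as an engineer would, in place of code of your own. Each camera call takes 0.05 s, during which the arm holds its last target. There are 200 camera calls.

## Task

The sample batten in the jig is too short for the sliding jaw to reach it: stand wooden packers upright on the jig board in the gap between jaw and batten, flat faces towards jaw and batten and on the centre line, adding one at a time until the jaw, pushed along the jig, bears firmly on the stack before it reaches the end of its travel. Finish while holding: keep hold of the jaw and keep pressing it against the stack with a firm hand push of about 10 N beyond its spring, so that packers and batten stay clamped against the stop. Leave unused packers off the jig board, and do not push aside the jar, dowel offcut, putty knife and brush pot that stand around.

Things in the scene. Friction and masses are not known exactly. Their poses are not given: they have to be found in the camera images.
- jig: fixed plywood board, 90 mm wide (x), 530 long (y from -110 to 420), top at z = 18 mm. Origin: bench height, centre line, below the front face of the fully-back jaw. Along +y: jaw, open gap (62 to 88 mm, board bare and flat), batten, stop. Side cleats (20 mm high) guide the batten from y = 135 on; rails (18 mm high, 20 to 30 mm either side of the centre line) flank the jaw behind y = -32
- jaw: wooden jaw on the jig, 36 mm wide, 60 long, 44 high. Origin: on the board top, centre line, at its front face. Slides only along the jig's +y, from 0 (fully back, where a spring returns it) to a hard limit at 40 mm. The spring resists with about 2 N at 0, 5 N at 40 mm. A packer stack it meets before 40 mm stops it; with too few packers it runs to the limit
- jaw_grip (a point): centre of the upright grip plate on top of the jaw, 44 mm behind the jaw's front face and 74 mm above the bench as the jaw stands (56 mm above the board). Plate: 60 mm wide (jig x), 16 mm thick (jig y), top at 102 mm above the bench, standing free above 62 mm; it can be pinched across its 16 mm from above
- stop: fixed wooden end block on the jig board, 70 mm wide, 45 mm high. Origin: centre of its lower edge on the face that looks to the jaw. Its place along the jig varies
- batten: loose sample batten with three plaster rosettes on top, 34 mm wide (x), 220 mm long (y), 38 mm high (52 mm over the rosettes), 250 g, lying on the jig board with its far end (+y) against the stop (within 1 mm). Origin: centre of its underside; its near end, 110 mm from the origin towards the jaw, bounds the gap
- packer_a: one of four identical wooden packers: a plain block 44 mm wide (its x) by 18 mm thick (its y) by 50 mm tall (z), 30 g, standing upright on the bench at the start. Origin: centre of its underside. Either end may stand down in the gap
- packer_b: one of four identical wooden packers: a plain block 44 mm wide (its x) by 18 mm thick (its y) by 50 mm tall (z), 30 g, standing upright on the bench at the start. Origin: centre of its underside. Either end may stand down in the gap
- packer_c: one of four identical wooden packers: a plain block 44 mm wide (its x) by 18 mm thick (its y) by 50 mm tall (z), 30 g, standing upright on the bench at the start. Origin: centre of its underside. Either end may stand down in the gap
- packer_d: one of four identical wooden packers: a plain block 44 mm wide (its x) by 18 mm thick (its y) by 50 mm tall (z), 30 g, standing upright on the bench at the start. Origin: centre of its underside. Either end may stand down in the gap
- jar: small glass paint jar, 34 mm across, 55 mm high. Bystander; origin: centre of its underside
- dowel: offcut of round wooden dowel, 30 mm across, 35 mm high, standing; not a packer. Bystander; origin: centre of its underside
- putty_knife: putty knife lying flat, 200 mm long (along its x). Bystander
- brush_pot: open steel pot with brushes standing in it, 72 mm across, 95 mm high, about 200 mm with the brushes. Bystander; origin: centre of its underside
Not all that is in view belongs to the job. What is shaped like the packer_b but green or purple is not meant.

How it is judged:
By the outcome, as a careful person would: the job done as asked, in the order asked, and still so for the second after the job is handed in, while the arm keeps its last pose, push and grip.
It also fails if it takes over 72 s, if anything falls off the work surface, if the arm or the gripper's body presses on something with over 40 N, if the wrist force passes 120 N, or if a joint passes its speed limit or range.

## Working session

There is one attempt and no reset: what is moved stays moved. The work goes in short steps, Python scripts to look and compute and a shell command to move; the robot and the scene stay as the last step left them, time stands still between calls to the robot, and variables do not carry over. Pictures are saved under pics/ and viewed, at most 10 in all, crops included, and the job is handed in when it is done.

```bash
mkdir -p pics; ls
python3 - <<'E'
from workcell import manip
import cv2,numpy as np
for n in("scene","top"):
    p,d=manip.camera(n); cv2.imwrite(f"pics/{n}0.png",p[:,:,::-1]); print(n,manip.get_calibration(n))
    for t in("packer_a","jaw","stop","batten","jar","dowel","putty_knife","brush_pot"):
        print(t,[(round(r["p"],2),[round(x) for x in r["box"]]) for r in manip.find_in(t,n)][:7])
o=manip.get_obs();print(o)
E
```

```text
pics
scene {'fx': 511.6965678144757, 'fy': 511.6965678144757, 'cx': 316.3537507412383, 'cy': 242.07038396884266, 'xyz': array([ 0.87121518, -0.40784722,  0.84841158]), 'orientation': array([0.28287495, 0.10438409, 0.30598247, 0.90302849])}
packer_a [(0.86, [304, 166, 326, 190]), (0.72, [327, 138, 348, 164]), (0.63, [342, 160, 362, 187]), (0.63, [372, 148, 394, 179]), (0.62, [296, 191, 322, 222]), (0.6, [229, 269, 251, 298]), (0.55, [184, 308, 209, 344])]
jaw [(0.8, [312, 272, 345, 320])]
stop [(0.77, [423, 171, 459, 209])]
batten [(0.87, [361, 186, 440, 269]), (0.62, [342, 159, 361, 187])]
jar [(0.73, [267, 232, 285, 263])]
dowel [(0.62, [168, 376, 193, 406])]
putty_knife [(0.63, [366, 108, 426, 164])]
brush_pot [(0.94, [214, 393, 275, 480])]
top {'fx': 471.0985762176324, 'fy': 471.0985762176324, 'cx': 313.99925992150753, 'cy': 239.792413202803, 'xyz': array([0.29593088, 0.03922868, 1.22081336]), 'orientation': array([ 0.07740208, -0.07704157, -0.69588326,  0.70980279])}
packer_a [(0.74, [234, 268, 243, 288]), (0.7, [201, 256, 225, 273]), (0.68, [368, 273, 379, 293]), (0.55, [215, 29
[... 534 characters left out ...]
,  0.33217925, -0.064708  ,  1.46011617,  0.02159247,
        1.34989995, -0.08849386]), 'joint_velocities': array([-8.05191939e-04,  6.35586686e-04, -8.39670000e-05,  1.76795531e-04,
        1.04442673e-03, -1.11389291e-03, -1.40533627e-04]), 'tau': array([ 5.72559020e-04, -6.25232005e+01,  4.90946753e-02, -3.91827929e+01,
        1.63566344e-02,  1.66076650e-03,  6.25632026e-06]), 'position': array([ 0.28075182, -0.55840766,  0.24534277]), 'ee_rot': array([9.72996660e-01, 2.30819187e-01, 2.41995027e-05, 4.06966349e-05]), 'ft_force': array([-0.06184314, -0.03032494,  0.55474781]), 'torque': array([-0.02133263,  0.02901866,  0.04341384]), 'grasp_force': 0.0, 'grip_width': 0.9997175446311967}
```

View pictures.

Run:
```python
import cv2
a=cv2.imread("pics/scene0.png");b=cv2.imread("pics/top0.png")
cv2.imwrite("pics/s1.png",cv2.resize(a[90:450,130:530],(800,600) if 0 else (640,576)))
cv2.imwrite("pics/t1.png",cv2.resize(b[150:350,130:500],None,fx=2.1,fy=2.1,interpolation=cv2.INTER_CUBIC))
```

```text
(no output)
```

View pics/s1.png

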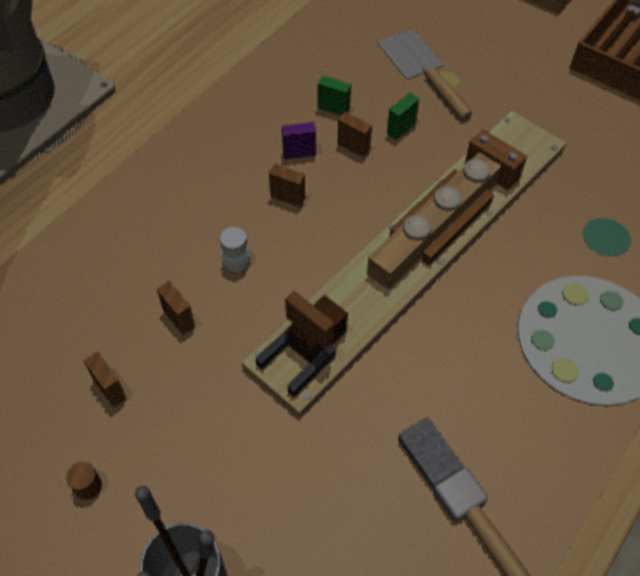

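View pics/t1.png

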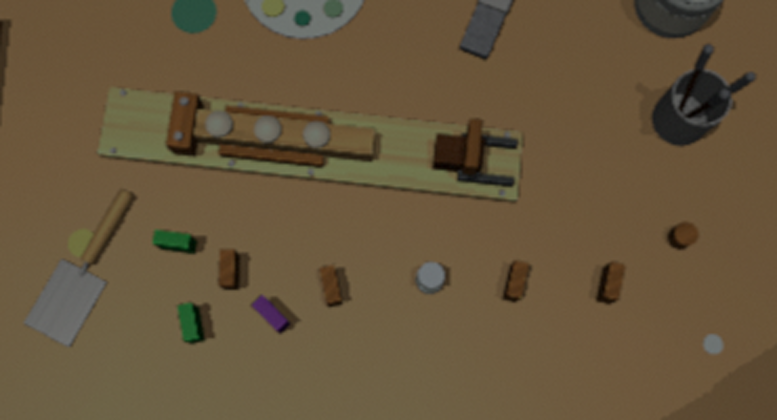

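The scene view (640x480) shows four brown packers at about (351,173), (309,206), (240,282) and (196,327). The top view has the same four at (239,278), (287,286), (376,283) and (421,284). The green look-alikes at top (213,265) and (220,303) and the purple one at (258,299) are excluded by colour, and the round dowel at (455,262) is not a packer. The two views agree on this and the enlarged crops above confirm it.

```bash
cat > h.py <<'E'
from workcell import manip
import numpy as np, cv2
from scipy.spatial.transform import Rotation as R
def cloud(n):
    p,d=manip.camera(n);c=manip.get_calibration(n)
    v,u=np.mgrid[0:480,0:640]
    P=np.stack([(u-c["cx"])/c["fx"]*d,-(v-c["cy"])/c["fy"]*d,-d],-1)
    W=R.from_quat(c["orientation"]).apply(P.reshape(-1,3)).reshape(480,640,3)+c["xyz"]
    W[d==0]=np.nan
    return p,W
def tops(W,box,lo,hi,pad=3):
    l,t,r,b=box;S=W[t-pad:b+pad,l-pad:r+pad].reshape(-1,3)
    return S[(S[:,2]>lo)&(S[:,2]<hi)]
def rect(S):
    (c,s,a)=cv2.minAreaRect((S[:,:2]*1000).astype(np.float32)); return np.round(c,1),np.round(s,1),round(a,1),len(S),np.round(S.mean(0)*1000,1)
E
python3 - <<'E'
from h import *
p,W=cloud("top");q,V=cloud("scene")
print(manip.get_calibration("top")["xyz"])
pk=dict(A=(234,268,245,288),B=(281,274,294,298),C=(368,273,382,295),D=(412,273,428,297))
sk=dict(A=(340,158,364,188),B=(297,191,323,220),C=(228,265,253,300),D=(182,308,210,346))
for k in pk:
    print(k,"top",rect(tops(W,pk[k],.04,.06))); print(k,"scn",rect(tops(V,sk[k],.04,.06)))
for n,bx,lo,hi in(("jawplate",(335,200,362,236),.085,.115),("jawblk",(335,200,362,236),.05,.07),("batten",(220,198,312,230),.048,.062),("stop",(203,190,227,224),.055,.07),("board",(175,188,382,248),.012,.024),("jar",(328,273,345,292),.03,.08),("dowel",(445,250,466,272),.02,.05)):
    print(n,rect(tops(W,bx,lo,hi)))
for n,bx,lo,hi in(("jawplate",(305,270,350,322),.085,.115),("jawblk",(305,270,350,322),.055,.068),("batten",(358,184,442,270),.048,.062),("stop",(420,168,462,211),.055,.07),("board",(280,158,486,348),.012,.024)):
    print(n,"scn",rect(tops(V,bx,lo,hi)))
E
```

```text
[0.29593088 0.03922868 1.22081336]
A top (array([458.6, 232.6]), array([43.7, 16.8]), 3.1, 134, array([458.6, 232.6,  50.1]))
A scn (array([457.9, 228.3]), array([21.6, 46.1]), 88.7, 180, array([458.8, 227. ,  47.8]))
B top (array([440.2, 109. ]), array([43.9, 17.6]), 12.9, 131, array([439.8, 109. ,  50.4]))
B scn (array([440.3, 104.5]), array([44.3, 19.6]), 13.6, 212, array([441.7, 103.3,  47.8]))
C top (array([ 450.5, -113.5]), array([18. , 43.3]), 76.2, 134, array([ 450.1, -113.1,   50.3]))
C scn (array([ 450.5, -117.9]), array([19. , 44.9]), 76.1, 246, array([ 452.1, -119. ,   48.5]))
D top (array([ 451.8, -228.3]), array([19. , 45.3]), 76.7, 141, array([ 450.6, -227.7,   49.9]))
D scn (array([ 450.1, -232.6]), array([18. , 45.9]), 76.4, 271, array([ 452.3, -233.5,   49. ]))
jawplate (array([602.6, -56.6]), array([16.1, 59.1]), 84.8, 166, array([601.6, -56.1, 101.3]))
jawblk (array([599.7, -42.4]), array([60.1, 47.9]), 83.7, 248, array([603.8, -36.1,  61.9]))
batten (array([632.6, 176.8]), array([230.9,  67.4]), 89.2, 855, array([622.5, 169.3,  56.5]))
stop (array([634.7, 285.2]), array([52. , 70.6]), 85.2, 399, array([635. , 290. ,  62.7]))
board (array([588. , 144.8]), array([530.9, 160.9]), 84.9, 3849, array([614.9, 144.5,  18.6]))
jar (array([452.8, -10.3]), array([30.7, 30.3]), 65.3, 135, array([452.2, -10.2,  54.1]))
dowel (array([ 512.4, -320.3]), array([29., 29.]), 86.6, 126, array([ 511.7, -319.7,   33.3]))
jawplate scn (array([603.3, -61.8]), array([16.9, 60.7]), 83.9, 398, array([605.2, -63.6,  98.1]))
jawblk scn (array([605.5, -46.8]), array([61.8, 57.5]), 83.8, 367, array([606.1, -47.2,  61.1]))
batten scn (array([626.3, 177.8]), array([245.9,  53.3]), 89.2, 1383, array([625.6, 161.4,  55.5]))
stop scn (array([631.7, 250.5]), array([113.2,  70.6]), 83.7, 737, array([635.8, 269.4,  61.4]))
board scn (array([518.5, 146.3]), array([530.6, 298.8]), 84.7, 5859, array([614. ,  97.9,  17.4]))
```

```bash
cat >> h.py <<'E'
TH=np.radians(84.8);U=np.array([np.cos(TH),np.sin(TH)]);X=np.array([U[1],-U[0]])
def jig(S,o): D=S[:,:2]*1000-o; return D@X,D@U
E
python3 - <<'E'
from h import *
p,W=cloud("top");q,V=cloud("scene")
def ex(n,S,o):
    a,b=jig(S,o); f=lambda z:np.round(np.percentile(z,[1,5,50,95,99]),1)
    print(n,len(S),"x",f(a),"y",f(b),round(np.median(S[:,2])*1000,1))
for cam,M,o,B in(("top",W,np.array([602.6,-56.6])+44*U,dict(pl=(335,200,362,236),ba=(220,198,312,230),st=(203,190,227,224),bd=(175,188,382,248))),("scn",V,np.array([603.3,-61.8])+44*U,dict(pl=(305,270,350,322),ba=(358,184,442,270),st=(420,168,462,211),bd=(280,158,486,348)))):
    print(cam,o)
    P=M.reshape(-1,3); a,b=jig(P,o); on=(abs(a)<60)&(b>-130)&(b<440)
    def sel(lo,hi,c): 
        return P[on&(P[:,2]>lo)&(P[:,2]<hi)&c]
    ex("plate",sel(.095,.11,abs(b+44)<30),o)
    ex("blk",sel(.058,.066,(b<12)&(b>-33)),o)
    ex("batten",sel(.0535,.0585,(abs(a)<30)&(b>40)&(b<320)),o)
    ex("rosette",sel(.066,.075,(abs(a)<30)&(b>40)&(b<310)),o)
    ex("stop",sel(.060,.066,(abs(a)<50)&(b>270)),o)
    ex("board",sel(.014,.022,True),o)
    S=sel(.014,.022,True); aa,bb=jig(S,o)
    for lo in(-90,0,330):
        k=(bb>lo)&(bb<lo+60); print(" edges",lo,np.round(np.percentile(aa[k],[0.5,99.5]),1))
E
```

```text
top [606.58783353 -12.78108646]
plate 156 x [-28.5 -26.3  -0.2  26.9  30.1] y [-51.9 -51.  -43.9 -36.7 -36.1] 101.9
blk 170 x [-16.7 -15.3   1.7  17.7  19.3] y [-32.3 -31.3 -16.5  -1.3  -0.4] 62.1
batten 532 x [-15.8 -15.   -0.4  17.4  19.1] y [ 76.1  81.2 173.8 290.5 295.7] 56.4
rosette 253 x [-20.7 -11.8   1.3  14.3  26.6] y [132.2 137.3 206.3 304.2 307.6] 68.5
stop 263 x [-33.5 -30.3   1.   33.5  36.1] y [272.6 279.3 307.1 323.2 324.6] 63.4
board 3375 x [-43.5 -41.7  -8.8  43.4  45.8] y [-107.   -91.3  107.5  403.9  416.2] 18.5
 edges -90 [-44.1  46.2]
 edges 0 [-44.   45.4]
 edges 330 [-43.5  46.3]
scn [607.28783353 -17.98108646]
plate 314 x [-29.7 -26.2   0.6  27.5  29.2] y [-51.5 -51.1 -44.9 -37.  -35.8] 100.6
blk 187 x [-17.8 -15.4   0.9  16.5  17.6] y [-19.2 -18.   -9.3  -0.6   0.8] 61.2
batten 964 x [-17.4 -15.4   2.7  16.8  18.2] y [ 76.6  82.  169.3 294.5 297.2] 55.5
rosette 231 x [-10.5  -8.8   1.7  11.1  14.7] y [132.1 137.3 200.1 271.2 296.2] 67.7
stop 372 x [-33.  -30.3   1.   32.5  35. ] y [272.3 294.9 308.  323.1 325.1] 62.1
board 5124 x [-44.1 -41.5  17.3  43.4  45. ] y [-107.9 -100.3   64.5  400.6  415.7] 17.3
 edges -90 [-44.7  44.3]
 edges 0 [-44.5  44.6]
 edges 330 [-43.6  45.8]
```

```bash
cat > go.py <<'E'
# python3 go.py x y z yaw(deg of tool y, mod 180) [mm]
import sys
from h import *
x,y,z,yaw=map(float,sys.argv[1:5]);o=manip.get_obs()
r=R.from_quat(o["ee_rot"]);yt=r.apply([0,1,0]);cur=np.degrees(np.arctan2(yt[1],yt[0]))
d=(yaw-cur+90)%180-90
t=np.radians(cur+d);Y=np.array([np.cos(t),np.sin(t),0]);Z=np.array([0,0,-1.]);Xt=np.cross(Y,Z)
G=R.from_matrix(np.stack([Xt,Y,Z],1))
print("shift",np.round(r.inv().apply(np.array([x,y,z])/1000-o["position"])/.05,3),"turn",np.round(np.degrees((r.inv()*G).as_rotvec())/8,2),"cur yaw",round(cur,1),"pos",np.round(o["position"]*1000,1),"F",np.round(o["ft_force"],1),"w",round(o["grip_width"],3),"gf",round(o["grasp_force"],1),"t",o["clock"],"q7",round(o["joint_pos"][6],2))
E
python3 go.py 450.5 -116 120 -13.8;python3 go.py 450.5 -116 27 -13.8
```

```text
shift [ 7.008 -6.381  2.506] turn [ 0.    0.   -6.19] cur yaw -63.3 pos [ 280.7 -558.4  245.3] F [ 0.8  0.7 -0.3] w 1.003 gf 0.0 t 1.1 q7 -0.09
shift [ 7.008 -6.381  4.366] turn [ 0.    0.   -6.19] cur yaw -63.3 pos [ 280.7 -558.4  245.3] F [ 0.8  0.7 -0.3] w 1.003 gf 0.0 t 1.1 q7 -0.09
```

```bash
python3 -m pendant '[[0.9,-0.8,0.3,0,0,-0.8,0.6],[1.75,-1.6,0.6,0,0,-1.6,0.6],[2.6,-2.4,0.9,0,0,-2.4,0.6],[3.5,-3.2,1.2,0,0,-3.2,0.6],[4.4,-4,1.5,0,0,-4,0.6],[5.25,-4.8,1.8,0,0,-4.8,0.6],[6.1,-5.6,2.1,0,0,-5.6,0.6],[7,-6.38,2.5,0,0,-6.19,0.6],[7.01,-6.38,2.5,0,0,-6.19,0.6],[7.01,-6.38,2.5,0,0,-6.19,0.6]]' 40; python3 go.py 450.5 -116 27 -13.8
python3 - <<'E'
from h import *
p,d=manip.camera("top");q,_=manip.camera("scene")
a=cv2.resize(p[230:330,320:440,::-1],(480,400),interpolation=2);b=cv2.resize(q[220:320,180:276,::-1],(384,400),interpolation=2)
cv2.imwrite("pics/c1.png",np.hstack([a,b])[:,:800])
E
```

```text
clock: 2.35
position: [0.4506, -0.1164, 0.1204]
ee_rot: [0.787, 0.617, -0.0, 0.0]
ft_force: [0.2, -0.5, 0.0]
grip_width: 0.8
grasp_force: 0.0
shift [ 0.007 -0.005  1.869] turn [0. 0. 0.] cur yaw -13.8 pos [ 450.6 -116.4  120.4] F [ 0.2 -0.5  0. ] w 0.8 gf 0.0 t 2.35 q7 -0.15
```

View pics/c1.png

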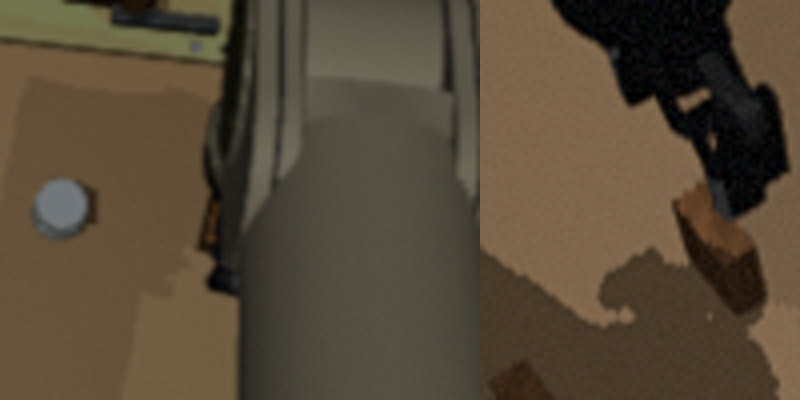

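The crop shows the open gripper over packer C, which sits at scene pixel (236,283), and the jar is clear on the left. I'll descend and grip.

```bash
python3 -m pendant '[[0,0,0.8,0,0,0,0.6],[0,0,1.5,0,0,0,0.6],[0,0,1.86,0,0,0,0.6],[0,0,1.86,0,0,0,0.6],[0,0,1.86,0,0,0,0],[0,0,1.86,0,0,0,-0.2],[0,0,1.86,0,0,0,-0.2],[0,0,1.86,0,0,0,-0.2],[0,0,1.86,0,0,0,-0.2],[0,0,1.6,0,0,0,-0.2]]' 40
python3 - <<'E'
from h import *
o=np.array([607,-15.4])
for y in (64,43,22): print(y,np.round(o+U*y,1))
q,_=manip.camera("scene");cv2.imwrite("pics/c2.png",cv2.resize(q[220:370,180:380,::-1],(600,450),interpolation=2))
E
python3 go.py 612.8 48.3 45 -5.2
```

```text
clock: 3.7
position: [0.4503, -0.116, 0.0407]
ee_rot: [0.787, 0.617, -0.0, -0.0]
ft_force: [-0.5, -0.2, -1.0]
grip_width: 0.506
grasp_force: 40.7
64 [612.8  48.3]
43 [610.9  27.4]
22 [609.    6.5]
shift [ 3.962  2.351 -0.045] turn [ 0.01  0.   -1.07] cur yaw -13.8 pos [ 451.4 -116.1   42.6] F [ 1.6 -0.3  1.1] w 0.513 gf 40.7 t 3.75 q7 -0.22
```

View pics/c2.png

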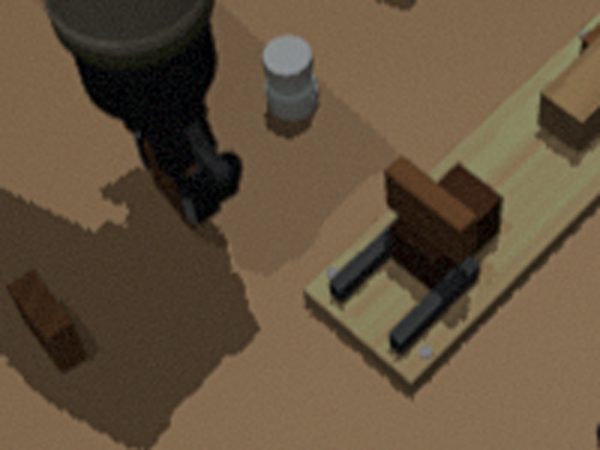

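```bash
python3 -m pendant '[[0,0,-1,0,0,0,-0.2],[0,0,-2,0,0,0,-0.2],[0.9,0.5,-2,0,0,-0.3,-0.2],[1.8,1.1,-2,0,0,-0.6,-0.2],[2.7,1.7,-2,0,0,-0.9,-0.2],[3.5,2.1,-2,0,0,-1.07,-0.2],[3.92,2.36,-2,0,0,-1.07,-0.2],[3.92,2.36,-1.5,0,0,-1.07,-0.2],[3.92,2.36,-0.9,0,0,-1.07,-0.2],[3.92,2.36,-0.5,0,0,-1.07,-0.2]]'
python3 go.py 612.6 46.3 46 -5.2
```

```text
clock: 5.0
position: [0.6116, 0.0461, 0.0644]
ee_rot: [0.739, 0.674, -0.0, -0.0]
ft_force: [-0.1, -0.9, 0.2]
grip_width: 0.51
grasp_force: 41.0
shift [0.006 0.02  0.368] turn [-0.01  0.   -0.  ] cur yaw -5.2 pos [611.6  46.1  64.4] F [-0.1 -0.9  0.2] w 0.51 gf 41.0 t 5.0 q7 -0.47
```

```bash
python3 -m pendant '[[0,0.02,0.2,0,0,0,-0.2],[0,0.02,0.36,0,0,0,-0.2],[0,0.02,0.37,0,0,0,-0.2],[0,0.02,0.37,0,0,0,0.15],[0,0.02,0.37,0,0,0,0.35],[0,0.02,0.37,0,0,0,0.35],[0,0.02,0.0,0,0,0,0.5],[0,0.02,-0.8,0,0,0,0.5],[0,0.02,-1.8,0,0,0,0.6],[0,0.02,-1.8,0,0,0,0.6]]'
python3 go.py 440.2 106.7 120 13.2;python3 go.py 440.2 106.7 27 13.2
```

```text
clock: 6.25
position: [0.6154, 0.0469, 0.1612]
ee_rot: [0.739, 0.674, 0.003, 0.003]
ft_force: [-0.6, -0.8, -0.1]
grip_width: 0.801
grasp_force: 0.0
shift [ 0.872 -3.605  0.794] turn [ 0.06  0.   -2.3 ] cur yaw -5.2 pos [615.4  46.9 161.2] F [-0.6 -0.8 -0.1] w 0.801 gf 0.0 t 6.25 q7 -0.42
shift [ 0.87  -3.62   2.654] turn [ 0.06  0.   -2.3 ] cur yaw -5.2 pos [615.4  46.9 161.2] F [-0.6 -0.8 -0.1] w 0.801 gf 0.0 t 6.25 q7 -0.42
```

```bash
python3 -m pendant '[[0.2,-0.9,0,0,0,-0.6,0.6],[0.4,-1.8,0,0,0,-1.2,0.6],[0.6,-2.7,0.3,0,0,-1.8,0.6],[0.87,-3.55,0.7,0,0,-2.3,0.6],[0.87,-3.55,1.4,0,0,-2.3,0.6],[0.87,-3.55,1.6,0,0,-2.3,0.6],[0.87,-3.55,1.6,0,0,-2.3,0.6],[0.87,-3.55,1.6,0,0,-2.3,0.6],[0.87,-3.55,1.6,0,0,-2.3,0.6],[0.87,-3.55,1.6,0,0,-2.3,0.6]]'
python3 go.py 440.2 106.7 27.4 13.2
python3 - <<'E'
from h import *
p,W=cloud("top");q,V=cloud("scene")
cv2.imwrite("pics/c3.png",cv2.resize(q[150:340,260:460,::-1],(600,570),interpolation=2))
for M,o in((W,np.array([602.6,-56.6])+44*U),(V,np.array([603.3,-61.8])+44*U)):
    P=M.reshape(-1,3);a,b=jig(P,o);k=(abs(a)<45)&(b>35)&(b<80)&(P[:,2]>.062)&(P[:,2]<.075)
    if k.sum()>5: print(rect(np.c_[a[k]/1000,b[k]/1000,P[k,2]]))
E
```

```text
clock: 7.5
position: [0.4406, 0.1057, 0.0758]
ee_rot: [0.621, 0.783, 0.0, 0.0]
ft_force: [-0.8, -0.6, 0.2]
grip_width: 0.802
grasp_force: 0.0
shift [ 0.022 -0.003  0.967] turn [ 0.01  0.   -0.01] cur yaw 13.2 pos [440.6 105.7  75.8] F [-0.8 -0.6  0.2] w 0.802 gf 0.0 t 7.5 q7 -0.25
(array([ 2. , 61.6]), array([17.9, 43.3]), 88.9, 122, array([ 1.6, 61.6, 68.4]))
(array([ 1.1, 62.2]), array([19.6, 45.6]), 88.3, 234, array([ 1.9, 61.5, 66.8]))
```

View pics/c3.png

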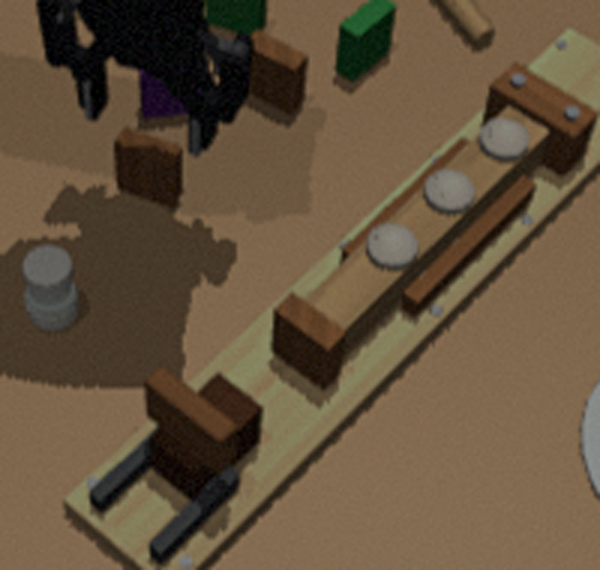

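The picture shows packer C upright against the gap's far side, at crop (310,340), and packer B under the open gripper at crop (150,165). I'll grip B.

```bash
python3 -m pendant '[[0.02,0,0.5,0,0,0,0.6],[0.02,0,0.97,0,0,0,0.6],[0.02,0,0.97,0,0,0,0.6],[0.02,0,0.97,0,0,0,0],[0.02,0,0.97,0,0,0,-0.2],[0.02,0,0.97,0,0,0,-0.2],[0.02,0,0.97,0,0,0,-0.2],[0.02,0,0.97,0,0,0,-0.2],[0.02,0,0,0,0,0,-0.2],[0.02,0,-1,0,0,0,-0.2]]' 40; python3 go.py 609.6 24.5 45.6 -5.2
```

```text
clock: 8.85
position: [0.4395, 0.1067, 0.1266]
ee_rot: [0.621, 0.784, -0.0, -0.0]
ft_force: [0.7, 0.5, -0.5]
grip_width: 0.51
grasp_force: 41.0
shift [-2.378  2.939  1.617] turn [-0.01 -0.    2.3 ] cur yaw 13.2 pos [439.5 106.7 126.6] F [ 0.7  0.5 -0.5] w 0.51 gf 41.0 t 8.85 q7 -0.19
```

```bash
python3 -m pendant '[[-0.5,0.7,-0.3,0,0,0.5,-0.2],[-1,1.4,-0.3,0,0,1,-0.2],[-1.6,2.1,-0.3,0,0,1.6,-0.2],[-2.1,2.6,-0.3,0,0,2.1,-0.2],[-2.4,2.94,-0.3,0,0,2.3,-0.2],[-2.4,2.94,0,0,0,2.3,-0.2],[-2.4,2.94,0.6,0,0,2.3,-0.2],[-2.4,2.94,1.2,0,0,2.3,-0.2],[-2.4,2.94,1.2,0,0,2.3,-0.2],[-2.4,2.94,1.2,0,0,2.3,-0.2]]'; python3 go.py 609.6 23.5 46 -5.2
```

```text
clock: 10.1
position: [0.6105, 0.0238, 0.0664]
ee_rot: [0.738, 0.674, 0.0, 0.0]
ft_force: [-0.0, 0.7, -0.3]
grip_width: 0.512
grasp_force: 41.0
shift [-0.007 -0.018  0.408] turn [ 0.01 -0.    0.  ] cur yaw -5.2 pos [610.5  23.8  66.4] F [-0.   0.7 -0.3] w 0.512 gf 41.0 t 10.1 q7 -0.44
```

```bash
python3 -m pendant '[[0,-0.02,0.2,0,0,0,-0.2],[0,-0.02,0.39,0,0,0,-0.2],[0,-0.02,0.4,0,0,0,-0.2],[0,-0.02,0.4,0,0,0,0.15],[0,-0.02,0.4,0,0,0,0.35],[0,-0.02,0.4,0,0,0,0.35],[0,-0.02,0.0,0,0,0,0.4],[0,-0.02,-0.8,0,0,0,0.4],[0,-0.02,-1.8,0,0,0,0],[0,-0.02,-1.8,0,0,0,0]]'
python3 go.py 603 -59.2 82 84.8;python3 go.py 603 -59.2 82 80
```

```text
clock: 11.35
position: [0.6119, 0.024, 0.1612]
ee_rot: [0.739, 0.674, 0.003, 0.003]
ft_force: [0.3, 0.8, -0.3]
grip_width: 0.5
grasp_force: 0.0
shift [-1.674 -0.039  1.582] turn [ 0.04 -0.05 11.25] cur yaw -5.2 pos [611.9  24.  161.2] F [ 0.3  0.8 -0.3] w 0.5 gf 0.0 t 11.35 q7 -0.39
shift [-1.674 -0.039  1.582] turn [  0.05   0.04 -10.65] cur yaw -5.2 pos [611.9  24.  161.2] F [ 0.3  0.8 -0.3] w 0.5 gf 0.0 t 11.35 q7 -0.39
```

```bash
python3 -m pendant '[[-0.2,0,0,0,0,1.25,0],[-0.4,0,0,0,0,2.5,0],[-0.6,0,0,0,0,3.75,0],[-0.8,0,0,0,0,5,0],[-1,0,0,0,0,6.25,0],[-1.2,0,0,0,0,7.5,0],[-1.4,0,0,0,0,8.75,0],[-1.6,-0.03,0,0,0,10,0],[-1.67,-0.03,0,0,0,11.25,0],[-1.67,-0.03,0,0,0,11.25,0]]'
python3 go.py 603 -59.2 82 84.8
python3 - <<'E'
from h import *
p,W=cloud("top");q,V=cloud("scene")
cv2.imwrite("pics/c4.png",cv2.resize(q[150:340,260:460,::-1],(600,570),interpolation=2))
for M,o in((W,np.array([602.6,-56.6])+44*U),(V,np.array([603.3,-61.8])+44*U)):
    P=M.reshape(-1,3);a,b=jig(P,o);k=(abs(a)<45)&(b>20)&(b<51)&(P[:,2]>.062)&(P[:,2]<.075)
    if k.sum()>5: print(rect(np.c_[a[k]/1000,b[k]/1000,P[k,2]]))
E
```

```text
clock: 12.6
position: [0.6002, -0.0598, 0.1557]
ee_rot: [0.999, -0.045, 0.0, 0.0]
ft_force: [0.5, 0.3, -0.3]
grip_width: 0.502
grasp_force: 0.0
shift [ 0.054 -0.017  1.474] turn [ 0. -0.  0.] cur yaw -95.2 pos [600.2 -59.8 155.7] F [ 0.5  0.3 -0.3] w 0.502 gf 0.0 t 12.6 q7 -1.73
(array([ 0.6, 40. ]), array([44.5, 17.8]), 6.1, 125, array([ 0.2, 39.9, 68.3]))
(array([-0.1, 40.4]), array([19.1, 44.9]), 89.6, 235, array([ 0.9, 39.5, 66.9]))
```

View pics/c4.png

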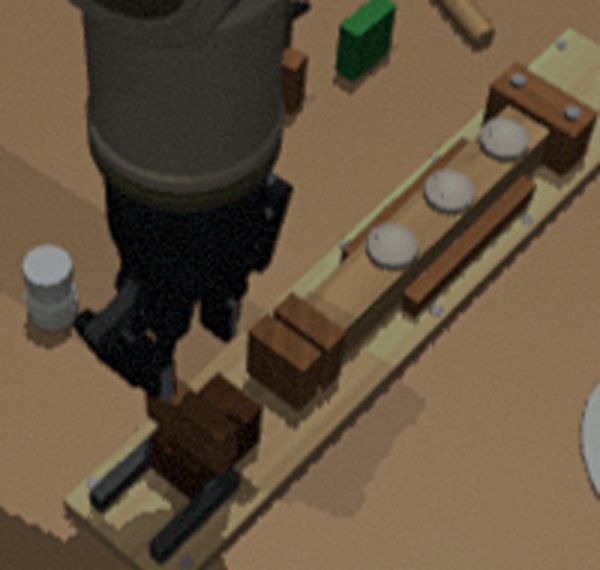

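The picture shows both packers standing side by side, square to the batten. The gripper is over the jaw plate at crop (170,390).

```bash
python3 -m pendant '[[0.05,-0.06,0.7,0,0,0,0],[0.05,-0.06,1.2,0,0,0,0],[0.05,-0.06,1.46,0,0,0,0],[0.05,-0.06,1.46,0,0,0,0],[0.05,-0.06,1.46,0,0,0,-0.6],[0.05,-0.06,1.46,0,0,0,-0.8],[0.05,-0.06,1.46,0,0,0,-0.8],[0.05,-0.06,1.46,0,0,0,-0.8],[0.05,-0.06,1.46,0,0,0,-0.8],[0.05,-0.06,1.46,0,0,0,-0.8]]' 50; python3 go.py 603 -59.2 82 84.8
```

```text
clock: 13.95
position: [0.6038, -0.0575, 0.0837]
ee_rot: [0.999, -0.046, 0.001, 0.0]
ft_force: [-1.7, -2.0, 6.9]
grip_width: 0.18
grasp_force: 50.3
shift [-0.013  0.035  0.034] turn [ 0.   -0.02 -0.01] cur yaw -95.3 pos [603.8 -57.5  83.7] F [-1.7 -2.   6.9] w 0.18 gf 50.3 t 13.95 q7 -1.76
```

```bash
python3 -m pendant '[[0,0.02,0,0,0,0,-0.8],[0,0.02,0,0,0,0,-0.8],[0,0.02,0,0,0,0,-0.8],[0,0.02,0,0,0,0,-0.8],[0,0.02,0,0,0,0,-0.8],[0,0.02,0,0,0,0,-0.8],[0,0.02,0,0,0,0,-0.8],[0,0.02,0,0,0,0,-0.8],[0,0.02,0,0,0,0,-0.8],[0,0.02,0,0,0,0,-0.8]]'
python3 go.py 603 -59.2 82 84.8
python3 -m pendant '[[0,-0.1,0,0,0,0,-0.8],[0,-0.2,0,0,0,0,-0.8],[0,-0.3,0,0,0,0,-0.8],[0,-0.4,0,0,0,0,-0.8],[0,-0.5,0,0,0,0,-0.8],[0,-0.58,0,0,0,0,-0.8],[0,-0.62,0,0,0,0,-0.8],[0,-0.64,0,0,0,0,-0.8],[0,-0.64,0,0,0,0,-0.8],[0,-0.64,0,0,0,0,-0.8]]'
python3 go.py 603 -59.2 82 84.8
```

```text
clock: 15.2
position: [0.6037, -0.0585, 0.0837]
ee_rot: [0.999, -0.046, 0.001, 0.0]
ft_force: [-2.6, -1.9, 6.6]
grip_width: 0.177
grasp_force: 50.3
shift [-0.012  0.015  0.034] turn [ 0.   -0.02 -0.01] cur yaw -95.3 pos [603.7 -58.5  83.7] F [-2.6 -1.9  6.6] w 0.177 gf 50.3 t 15.2 q7 -1.76
clock: 16.45
position: [0.6066, -0.0273, 0.0837]
ee_rot: [0.999, -0.046, 0.001, 0.001]
ft_force: [-1.8, -3.7, 6.6]
grip_width: 0.179
grasp_force: 50.4
shift [-0.013  0.642  0.035] turn [ 0.01 -0.01 -0.01] cur yaw -95.3 pos [606.6 -27.3  83.7] F [-1.8 -3.7  6.6] w 0.179 gf 50.4 t 16.45 q7 -1.82
```

```bash
python3 -m pendant '[[0,-0.02,0,0,0,0,-0.8],[0,-0.04,0,0,0,0,-0.8],[0,-0.06,0,0,0,0,-0.8],[0,-0.06,0,0,0,0,-0.8],[0,-0.06,0,0,0,0,-0.8],[0,-0.06,0,0,0,0,-0.8],[0,-0.06,0,0,0,0,-0.8],[0,-0.06,0,0,0,0,-0.8],[0,-0.06,0,0,0,0,-0.8],[0,-0.06,0,0,0,0,-0.8]]'
python3 -m pendant '[[0,-0.02,0,0,0,0,-0.8],[0,-0.03,0,0,0,0,-0.8],[0,-0.04,0,0,0,0,-0.8],[0,-0.04,0,0,0,0,-0.8],[0,-0.04,0,0,0,0,-0.8],[0,-0.04,0,0,0,0,-0.8],[0,-0.04,0,0,0,0,-0.8],[0,-0.04,0,0,0,0,-0.8],[0,-0.04,0,0,0,0,-0.8],[0,-0.04,0,0,0,0,-0.8]]'
```

```text
clock: 17.7
position: [0.6069, -0.0245, 0.0837]
ee_rot: [0.999, -0.046, 0.001, 0.001]
ft_force: [-2.2, -4.4, 6.4]
grip_width: 0.181
grasp_force: 50.4
clock: 18.95
position: [0.607, -0.0227, 0.0837]
ee_rot: [0.999, -0.046, 0.001, 0.001]
ft_force: [-2.4, -4.8, 6.6]
grip_width: 0.18
grasp_force: 50.4
```

```bash
python3 -m pendant '[[0,-0.02,0,0,0,0,-0.8],[0,-0.03,0,0,0,0,-0.8],[0,-0.03,0,0,0,0,-0.8],[0,-0.03,0,0,0,0,-0.8],[0,-0.03,0,0,0,0,-0.8],[0,-0.03,0,0,0,0,-0.8],[0,-0.03,0,0,0,0,-0.8],[0,-0.03,0,0,0,0,-0.8],[0,-0.03,0,0,0,0,-0.8],[0,-0.03,0,0,0,0,-0.8]]'
python3 -m pendant '[[0,-0.01,0,0,0,0,-0.8],[0,-0.02,0,0,0,0,-0.8],[0,-0.03,0,0,0,0,-0.8],[0,-0.03,0,0,0,0,-0.8],[0,-0.03,0,0,0,0,-0.8],[0,-0.03,0,0,0,0,-0.8],[0,-0.03,0,0,0,0,-0.8],[0,-0.03,0,0,0,0,-0.8],[0,-0.03,0,0,0,0,-0.8],[0,-0.03,0,0,0,0,-0.8]]'
python3 - <<'E'
from h import *
q,V=cloud("scene");p,W=cloud("top")
cv2.imwrite("pics/c5.png",cv2.resize(q[170:320,300:460,::-1],(640,600),interpolation=2))
for M,o in((W,np.array([602.6,-56.6])+44*U),(V,np.array([603.3,-61.8])+44*U)):
    P=M.reshape(-1,3);a,b=jig(P,o)
    for n,lo,hi,A,B,w in(("pack",.064,.072,20,82,25),("batten",.0535,.0585,60,110,14),("jawtop",.059,.0645,5,60,18)):
        k=(abs(a)<w)&(b>A)&(b<B)&(P[:,2]>lo)&(P[:,2]<hi); print(n,k.sum(),np.round(np.percentile(b[k],[1,5,95,99]),1) if k.sum() else "")
E
```

```text
clock: 20.2
position: [0.6072, -0.0212, 0.0837]
ee_rot: [0.999, -0.046, 0.001, 0.001]
ft_force: [-2.4, -5.5, 7.0]
grip_width: 0.181
grasp_force: 50.4
clock: 21.45
position: [0.6072, -0.0204, 0.0837]
ee_rot: [0.999, -0.047, 0.001, 0.001]
ft_force: [-2.4, -6.9, 7.7]
grip_width: 0.18
grasp_force: 50.5
pack 200 [22.4 34.3 73.6 74.9]
batten 100 [ 76.1  77.4 108.6 109.8]
jawtop 86 [ 6.6  9.  38.9 57.3]
pack 281 [39.2 40.7 73.9 75.3]
batten 159 [ 82.3  84.2 108.3 109.4]
jawtop 99 [20.9 23.2 41.  41.7]
```

View pics/c5.png

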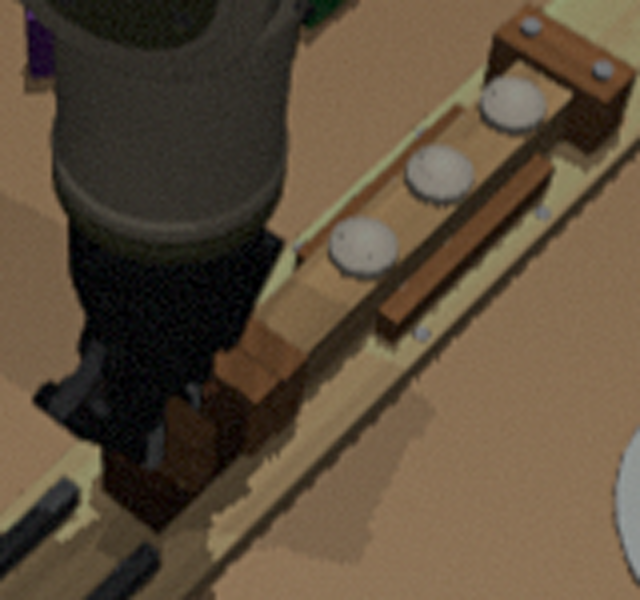

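```bash
python3 -m pendant '[[0,-0.02,0,0,0,0,-0.8],[0,-0.04,0,0,0,0,-0.8],[0,-0.06,0,0,0,0,-0.8],[0,-0.08,0,0,0,0,-0.8],[0,-0.08,0,0,0,0,-0.8],[0,-0.08,0,0,0,0,-0.8],[0,-0.08,0,0,0,0,-0.8],[0,-0.08,0,0,0,0,-0.8],[0,-0.08,0,0,0,0,-0.8],[0,-0.08,0,0,0,0,-0.8]]' 70
python3 -m pendant '[[0,0.1,0,0,0,0,-0.8],[0,0.2,0,0,0,0,-0.8],[0,0.3,0,0,0,0,-0.8],[0,0.4,0,0,0,0,-0.8],[0,0.5,0,0,0,0,-0.8],[0,0.6,0,0,0,0,-0.8],[0,0.7,0,0,0,0,-0.8],[0,0.8,0,0,0,0,-0.8],[0,0.87,0,0,0,0,-0.8],[0,0.87,0,0,0,0,-0.8]]'
python3 -m pendant '[[0,0.02,0,0,0,0,-0.8],[0,0.04,0,0,0,0,-0.8],[0,0.06,0,0,0,0,-0.8],[0,0.06,0,0,0,0,-0.8],[0,0.06,0,0,0,0,-0.8],[0,0.06,0,0,0,0,-0.8],[0,0.06,0,0,0,0,-0.8],[0,0.06,0,0,0,0,-0.8],[0,0.06,0,0,0,0,-0.8],[0,0.06,0,0,0,0,-0.8]]'
```

```text
clock: 22.8
position: [0.6073, -0.0203, 0.0838]
ee_rot: [0.999, -0.048, 0.001, 0.003]
ft_force: [-6.1, -18.0, 10.8]
grip_width: 0.175
grasp_force: 69.8
clock: 24.05
position: [0.6037, -0.0584, 0.0837]
ee_rot: [0.999, -0.046, 0.001, 0.0]
ft_force: [-2.8, -3.0, 6.1]
grip_width: 0.178
grasp_force: 69.4
clock: 25.3
position: [0.6036, -0.0596, 0.0837]
ee_rot: [0.999, -0.045, 0.001, -0.0]
ft_force: [-1.4, 2.3, 5.9]
grip_width: 0.179
grasp_force: 69.5
```

The stroke so far is about 39.5 mm, which could be the stack or the 40 mm limit. I'll press harder on the back stop to get the stroke exactly.

```bash
python3 -m pendant '[[0,0.03,0,0,0,0,-0.8],[0,0.06,0,0,0,0,-0.8],[0,0.08,0,0,0,0,-0.8],[0,0.08,0,0,0,0,-0.8],[0,0.08,0,0,0,0,-0.8],[0,0.08,0,0,0,0,-0.8],[0,0.08,0,0,0,0,-0.8],[0,0.08,0,0,0,0,-0.8],[0,0.08,0,0,0,0,-0.8],[0,0.08,0,0,0,0,-0.8]]'
python3 - <<'E'
from h import *
print(manip.get_obs()["position"]*1000)
w,W=cloud("top");q,V=cloud("scene")
for M,o in((W,np.array([602.6,-56.6])+44*U),(V,np.array([603.3,-61.8])+44*U)):
    P=M.reshape(-1,3);a,b=jig(P,o)
    for n,lo,hi,A,B in(("pack",.064,.072,20,90),("batten",.0535,.0585,60,110)):
        k=(abs(a)<14)&(b>A)&(b<B)&(P[:,2]>lo)&(P[:,2]<hi); print(n,k.sum(),np.round([np.sort(b[k])[5],np.sort(b[k])[-6]],1))
E
```

```text
clock: 26.55
position: [0.6036, -0.0598, 0.0837]
ee_rot: [0.999, -0.044, 0.001, -0.002]
ft_force: [0.8, 12.8, 5.3]
grip_width: 0.176
grasp_force: 69.5
[603.57021988 -59.8251569   83.72325334]
pack 138 [40.3 73.6]
batten 104 [ 77.7 108.4]
pack 262 [40.3 75.2]
batten 154 [ 83.5 108.9]
```

```bash
python3 -m pendant '[[0,-0.08,0,0,0,0,-0.3],[0,-0.08,0,0,0,0,0],[0,-0.08,-0.8,0,0,0,0],[0,-0.08,-1.5,0,0,-1.2,0.2],[0,-0.5,-1.5,0,0,-2.5,0.4],[0,-1.1,-1.5,0,0,-3.75,0.4],[0,-1.7,-1.5,0,0,-5,0.4],[0,-1.9,-1.5,0,0,-6.25,0.4],[0,-1.9,-1.5,0,0,-7.5,0.4],[0,-1.9,-1.5,0,0,-8.75,0.4]]' 40
python3 go.py 611.2 30.4 46 -5.2
```

```text
clock: 27.9
position: [0.611, 0.0297, 0.1573]
ee_rot: [0.843, 0.538, -0.0, 0.0]
ft_force: [-0.3, -0.0, 1.2]
grip_width: 0.701
grasp_force: 0.0
shift [ 0.014 -0.003  2.225] turn [ 0.    0.   -2.47] cur yaw -24.9 pos [611.   29.7 157.3] F [-0.3 -0.   1.2] w 0.701 gf 0.0 t 27.9 q7 -0.73
```

```bash
python3 -m pendant '[[0.01,0,0.6,0,0,-1.3,0.4],[0.01,0,1.2,0,0,-2.47,0.4],[0.01,0,1.8,0,0,-2.47,0.4],[0.01,0,2.22,0,0,-2.47,0.4],[0.01,0,2.22,0,0,-2.47,0.1],[0.01,0,2.22,0,0,-2.47,-0.2],[0.01,0,2.22,0,0,-2.47,-0.2],[0.01,0,2.22,0,0,-2.47,-0.2],[0.01,0,2.22,0,0,-2.47,-0.2],[0.01,0,2.22,0,0,-2.47,-0.2]]' 40
python3 -m pendant '[[0.02,0,0,0,0,0,-0.2],[0.03,0,0,0,0,0,-0.2],[0.04,0,0,0,0,0,-0.2],[0.04,0,0,0,0,0,-0.2],[0.04,0,0,0,0,0,-0.2],[0.04,0,0,0,0,0,-0.2],[0.04,0,0,0,0,0,-0.2],[0.04,0,0,0,0,0,-0.2],[0.04,0,0,0,0,0,-0.2],[0.04,0,0,0,0,0,-0.2]]'
```

```text
clock: 29.15
position: [0.6115, 0.0304, 0.0466]
ee_rot: [0.74, 0.672, 0.0, 0.0]
ft_force: [0.6, -3.1, 0.8]
grip_width: 0.511
grasp_force: 43.4
clock: 30.4
position: [0.6114, 0.0305, 0.0463]
ee_rot: [0.741, 0.672, -0.001, 0.001]
ft_force: [-1.3, -8.4, 3.2]
grip_width: 0.508
grasp_force: 43.9
```

```bash
python3 -m pendant '[[-0.03,0,0,0,0,0,-0.2],[-0.06,0,0,0,0,0,-0.2],[-0.06,0,0,0,0,0,0.1],[-0.06,0,0,0,0,0,0.3],[-0.06,0,-0.6,0,0,0,0.4],[-0.06,0,-1.5,0,0,0,0.2],[-0.3,0,-2.1,0,0,1.25,0],[-0.7,0,-2.1,0,0,2.5,0],[-1.1,0,-2.1,0,0,3.75,0],[-1.5,0,-2.1,0,0,5,0]]'
python3 -m pendant '[[-0.24,0.2,0,0,0,1.25,0],[-0.24,0.2,0,0,0,2.5,0],[-0.24,0.2,0,0,0,3.75,0],[-0.24,0.2,0,0,0,5,0],[-0.24,0.2,0,0,0,6.25,0],[-0.24,0.2,0,0,0,6.25,0],[-0.24,0.2,0,0,0,6.25,0],[-0.24,0.2,0,0,0,6.25,0],[-0.24,0.2,0,0,0,6.25,0],[-0.24,0.2,0,0,0,6.25,0]]'
cat > m.py <<'E'
from h import *
w,W=cloud("top");q,V=cloud("scene")
for M,o in((W,np.array([602.6,-56.6])+44*U),(V,np.array([603.3,-61.8])+44*U)):
    P=M.reshape(-1,3);a,b=jig(P,o)
    for n,lo,hi,A,B in(("pack",.064,.072,20,90),("batten",.0535,.0585,60,110)):
        k=(abs(a)<14)&(b>A)&(b<B)&(P[:,2]>lo)&(P[:,2]<hi); s=np.sort(b[k]);print(n,k.sum(),np.round([s[5],s[-6],s.mean()],1))
E
python3 m.py; python3 go.py 603.2 -59.0 82.5 84.8
```

```text
clock: 31.65
position: [0.6042, -0.0422, 0.1514]
ee_rot: [0.926, 0.376, 0.0, -0.0]
ft_force: [0.6, 0.8, 0.3]
grip_width: 0.502
grasp_force: 0.0
clock: 32.9
position: [0.6027, -0.0576, 0.1513]
ee_rot: [0.999, -0.047, 0.0, 0.0]
ft_force: [-0.5, 0.2, -0.7]
grip_width: 0.502
grasp_force: 0.0
pack 146 [40.  73.2 56.6]
batten 108 [ 77.8 108.9  93.4]
pack 264 [39.7 75.  57. ]
batten 155 [ 83.8 109.3  96.3]
shift [0.012 0.028 1.376] turn [ 0.   -0.   -0.03] cur yaw -95.5 pos [602.8 -57.6 151.3] F [-1.   0.5  0.1] w 0.502 gf 0.0 t 33.0 q7 -1.75
```

The stack did not move under an 8 N push on packer 2, and the cameras show it where the jaw left it. The unloaded jaw stroke comes to about 39.3 mm, so two packers bear before the limit. I'll re-pinch the jaw and clamp.

```bash
python3 -m pendant '[[0.01,0,0.7,0,0,0,0],[0.01,0,1.2,0,0,0,0],[0.01,0,1.37,0,0,0,0],[0.01,0,1.37,0,0,0,0],[0.01,0,1.37,0,0,0,-0.6],[0.01,0,1.37,0,0,0,-0.8],[0.01,0,1.37,0,0,0,-0.8],[0.01,0,1.37,0,0,0,-0.8],[0.01,0,1.37,0,0,0,-0.8],[0.01,0,1.37,0,0,0,-0.8]]' 70
python3 -m pendant '[[0,-0.1,0,0,0,0,-0.8],[0,-0.2,0,0,0,0,-0.8],[0,-0.3,0,0,0,0,-0.8],[0,-0.4,0,0,0,0,-0.8],[0,-0.5,0,0,0,0,-0.8],[0,-0.6,0,0,0,0,-0.8],[0,-0.66,0,0,0,0,-0.8],[0,-0.7,0,0,0,0,-0.8],[0,-0.7,0,0,0,0,-0.8],[0,-0.7,0,0,0,0,-0.8]]'
python3 go.py 607.3 -20.4 83 84.8
```

```text
clock: 34.25
position: [0.604, -0.0581, 0.0842]
ee_rot: [0.999, -0.048, 0.001, 0.0]
ft_force: [-1.6, -1.9, 6.8]
grip_width: 0.174
grasp_force: 68.6
clock: 35.5
position: [0.6071, -0.024, 0.0842]
ee_rot: [0.999, -0.048, 0.001, 0.001]
ft_force: [-2.4, -4.0, 7.4]
grip_width: 0.177
grasp_force: 68.8
shift [-0.004 -0.072  0.024] turn [ 0.01 -0.01 -0.04] cur yaw -95.5 pos [607.1 -24.   84.2] F [-2.4 -4.   7.4] w 0.177 gf 68.8 t 35.5 q7 -1.83
```

```bash
python3 -m pendant '[[0,-0.02,0,0,0,0,-0.8],[0,-0.04,0,0,0,0,-0.8],[0,-0.06,0,0,0,0,-0.8],[0,-0.06,0,0,0,0,-0.8],[0,-0.06,0,0,0,0,-0.8],[0,-0.06,0,0,0,0,-0.8],[0,-0.06,0,0,0,0,-0.8],[0,-0.06,0,0,0,0,-0.8],[0,-0.06,0,0,0,0,-0.8],[0,-0.06,0,0,0,0,-0.8]]'
python3 -m pendant '[[0,-0.02,0,0,0,0,-0.8],[0,-0.04,0,0,0,0,-0.8],[0,-0.05,0,0,0,0,-0.8],[0,-0.05,0,0,0,0,-0.8],[0,-0.05,0,0,0,0,-0.8],[0,-0.05,0,0,0,0,-0.8],[0,-0.05,0,0,0,0,-0.8],[0,-0.05,0,0,0,0,-0.8],[0,-0.05,0,0,0,0,-0.8],[0,-0.05,0,0,0,0,-0.8]]'
```

```text
clock: 36.75
position: [0.6074, -0.0212, 0.0842]
ee_rot: [0.999, -0.048, 0.001, 0.001]
ft_force: [-2.7, -4.7, 7.6]
grip_width: 0.175
grasp_force: 68.8
clock: 38.0
position: [0.6075, -0.0204, 0.0842]
ee_rot: [0.999, -0.049, 0.001, 0.002]
ft_force: [-3.9, -9.2, 8.5]
grip_width: 0.176
grasp_force: 69.0
```

```bash
python3 -m pendant '[[0,-0.02,0,0,0,0,-0.8],[0,-0.04,0,0,0,0,-0.8],[0,-0.04,0,0,0,0,-0.8],[0,-0.04,0,0,0,0,-0.8],[0,-0.04,0,0,0,0,-0.8],[0,-0.04,0,0,0,0,-0.8],[0,-0.04,0,0,0,0,-0.8],[0,-0.04,0,0,0,0,-0.8],[0,-0.04,0,0,0,0,-0.8],[0,-0.04,0,0,0,0,-0.8]]'
python3 - <<'E'
from h import *
q,V=cloud("scene");p,_=manip.camera("top")
print([np.round(manip.get_obs()[k],4) for k in("position","ft_force")])
cv2.imwrite("pics/c6.png",cv2.resize(q[190:310,300:420,::-1],(600,600),interpolation=2))
E
```

```text
clock: 39.25
position: [0.6075, -0.0203, 0.0842]
ee_rot: [0.999, -0.05, 0.0, 0.003]
ft_force: [-5.3, -14.1, 10.4]
grip_width: 0.177
grasp_force: 69.3
[array([ 0.6075, -0.0204,  0.0842]), array([ -6.4456, -15.7662,  11.2332])]
```

View pics/c6.png

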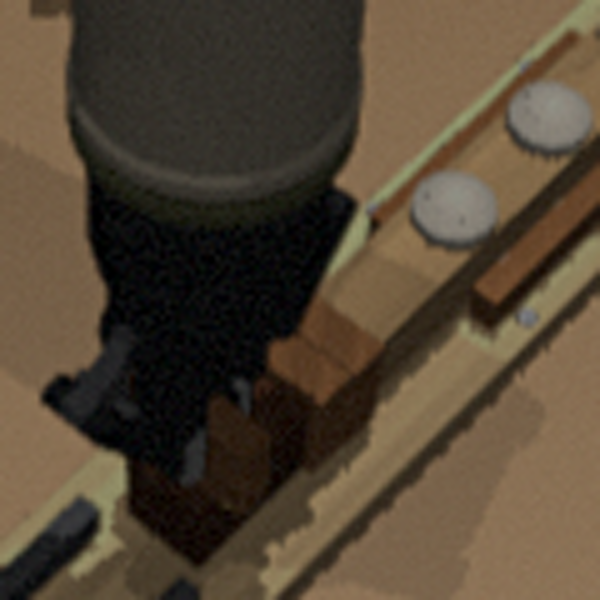

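The picture shows the jaw, both packers and the batten in contact at crop (320,360), held at about 15 N total, which is roughly 10 N beyond the spring.

```bash
python3 -c "
from workcell import manip
print(manip.hand_in())"
```

```text
the job is handed in; nothing more can be done
None
```

I handed the job in with two packers on the centre line, clamped between jaw and batten; the gripper is still holding the jaw and pushing about 10 N beyond its spring. The jaw stopped at about 39.3 mm, only about 0.7 mm short of its 40 mm limit; I read this as the stack stopping it, since packer 2 did not shift under an 8 N push, but I did not test the limit itself.

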